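Find the socket that fits the hub nut and hold it seated

TASK

The hub nut of the trailer brake drum has to come off: slide the clear cover of the socket case fully open, try the sockets on the nut until you find the one that goes right down over it, and stand any that does not fit back upright in a free pocket of the case. Finish while still gripping the right socket, square and fully home on the nut, ready for the ratchet, with the other two standing in the case. Leave everything else on the shelf where it is.

Things in the scene. Friction and masses are not known exactly. Their poses are not given: they have to be found in the camera images.
- hub: grey cast brake drum with hub, open side down on the mat, 236 mm across, 122 mm high with the axle end, immovable. Origin: centre of its underside, z up. Five 12 mm wheel studs on a 112 mm circle, tips 92 mm above the mat. In the middle a hub boss 72 mm across, rim 96 mm up, with a 58 mm bore around the nut.
- nut (a point): foot of the brass-coloured hub nut (hexagon, 30 mm across flats, 24 mm tall, top chamfered 3 mm, does not turn), on its axis, 90 mm above the mat: here a seated socket has its origin, with 0.75 mm room each side; one that does not fit stops 24 mm higher. z up; flats face +x, -x and every 60 deg. The axle end, 20 mm thick, stands 8 mm above the nut.
- case: dark steel socket case, 182 mm (x) by 460 mm (y), walls 104 mm high, aluminium tracks to 112 mm, immovable. Origin: centre of its underside, z up, y along the track. The half towards -y is the socket bay, 168 mm wide in x, 226 mm long in y, with three pockets in a row along y; the other half has a fixed clear pane on top.
- cover (a joint): the sliding clear cover over the socket bay: 0 m = shut, 0.215 m = fully open (end stop); it slides towards the case's +y over the fixed pane, stays where it is left, and takes 2 to 4 N. It starts shut or up to 35 mm open. Cover top 110 mm above the mat.
- cover_handle (a point): middle of the orange bar handle on top of the sliding cover, 140 mm above the mat: a bar 100 mm long along the case's x, 12 mm wide and 12 mm high, on two posts 80 mm apart with 24 mm free under it; it stands near the cover's -y end and moves with the cover along the case's y.
- pocket_1 (a point): centre of the floor of one of the three round pockets of the case (48 mm across, 14 mm deep, floor 12 mm above the mat); pockets 1, 2, 3 lie 56 mm apart along the case's y. A socket stood in it has its origin here and its top 97 mm above the mat.
- pocket_2 (a point): centre of the floor of one of the three round pockets of the case (48 mm across, 14 mm deep, floor 12 mm above the mat); pockets 1, 2, 3 lie 56 mm apart along the case's y. A socket stood in it has its origin here and its top 97 mm above the mat.
- pocket_3 (a point): centre of the floor of one of the three round pockets of the case (48 mm across, 14 mm deep, floor 12 mm above the mat); pockets 1, 2, 3 lie 56 mm apart along the case's y. A socket stood in it has its origin here and its top 97 mm above the mat.
- socket_1: one of 3 chromed sockets (85 mm tall, 0.4 kg), alike outside: just one fits the nut, two are too small; find it by trying. Origin: centre of the open lower end, z up. Round, 44 mm, up to 45 mm; above that a hexagon 30 mm across flats (grip here), dark square hole on top. Opening 40 mm deep, in line with the hexagon: flats face +x, -x and every 60 deg. Stands in a pocket.
- socket_2: one of 3 chromed sockets (85 mm tall, 0.4 kg), alike outside: just one fits the nut, two are too small; find it by trying. Origin: centre of the open lower end, z up. Round, 44 mm, up to 45 mm; above that a hexagon 30 mm across flats (grip here), dark square hole on top. Opening 40 mm deep, in line with the hexagon: flats face +x, -x and every 60 deg. Stands in a pocket.
- socket_3: one of 3 chromed sockets (85 mm tall, 0.4 kg), alike outside: just one fits the nut, two are too small; find it by trying. Origin: centre of the open lower end, z up. Round, 44 mm, up to 45 mm; above that a hexagon 30 mm across flats (grip here), dark square hole on top. Opening 40 mm deep, in line with the hexagon: flats face +x, -x and every 60 deg. Stands in a pocket.
- charger: blue plastic battery charger with a black carrying handle, 100 x 170 x 94 mm, bystander; origin at the centre of its underside
- headlamp: round aluminium headlamp housing, 132 mm across, 84 mm high, lens up, bystander; origin at the centre of its underside
- canister: green plastic canister with black screw top, 75 x 125 x 190 mm, bystander; origin at the centre of its underside
- ratchet: chrome ratchet lying flat, 215 mm long, 40 mm high, bystander; origin under the middle of its handle
- dust_cap: steel dust cap of the hub, a cup 62 mm across, 25 mm high, bystander; origin at the centre of its underside
- spray_can: blue spray can, 58 mm across, 165 mm high, bystander; origin at the centre of its underside
There are look-alikes about, which are no part of the job. What is meant by the hub is not green, and is the larger of those in its own colour.

How it is judged:
By the outcome, as a careful person would: the job done as asked, in the order asked, and still so for the second after the job is handed in, while the arm keeps its last pose, push and grip.
It also fails if it takes over 72 s, if anything falls off the work surface, if the arm or the gripper's body presses on something with over 40 N, if the wrist force passes 120 N, or if a joint passes its speed limit or range.

ROBOT

A 7-joint arm with a two-finger parallel gripper is mounted at the origin on the work surface. World frame = base frame: x ahead of the robot, y to its left, z up, the work surface at z = 0. Lengths are in m, angles in rad, forces in N, time in s.
With the tool pointing down it reaches from about 0.4 to 0.9 m from the base axis. Payload 5.5 kg.
Tool frame: the origin (TCP) lies at the very end of the fingers, on their centre line; the grasp point (between the pads) lies 19 mm behind it; z points along the fingers, y is the line along which they close (so a half turn about z gives the same grasp; the last joint's range is limited). The gripper opens to 85 mm and grips with 20 to 120 N. Pads are 22 mm wide; open, the fingers measure 114 mm over their backs; the gripper's body (76 mm by 85 mm) begins 54 mm behind the grasp point. The pads swing forward as they close: fully open they stand 13 mm farther back than shut.
Start: joints at [1.426, 0.501, -0.427, 1.55, 0.221, 1.138, -0.21], TCP at [0.258, -0.597, 0.231] pointing down, gripper open.
Joint ranges: [-2.88, 2.88], [-0.31, 2.03], [-1.54, 1.56], [0.2, 2.42], [-1.41, 4.55], [0.19, 2.02], [-2.57, 2.57]. Speed limits (rad/s): [2.57, 2.57, 3.14, 3.14, 3.14, 3.14, 3.14].

INTERFACE

Orientations are given as a unit quaternion [w, x, y, z].
In Python, from plant import r, camera, camera_model gives the robot as it stands.
- The arm moves only by the tool play_rows, never from a script. Its argument "targets" is a list of rows, each a list of 7 numbers: the shift along the tool's x, y, z in m, then the turn, a rotation vector about the tool's x, y, z in degrees, then the finger opening in m, from 0 to 0.0854. A call has exactly 10 rows; each row shifts and turns the commanded pose from where the row before left it, along the tool's axes as they then stand; what a row does not reach is not made up. A row lasts 1/12 s, in which the tool goes at most 41.7 mm and 7.16 degrees, less where a joint would pass 70% of its speed; a pose out of reach is approached as far as the arm can. A call is refused whole if a number of a shift passes 0.0417 or a number of a turn 7.16, either way. A call with a gripper value outside its range is refused whole. The fingers move at their own pace and stop on an object; "squeeze" is the grip in N (left out, the last holds). Time passes only in rows, so rows that do not move let the fingers close, or fill a call up. It gives the time, the measured TCP pose, the force, the opening and the grip force at its end, in the units of the state.
- r.read_state(): the state, without advancing time (a new reading comes with each control period).
- camera(name): name is "scene" or "top" or "wrist"; returns the picture (420x560x3 uint8, blue, green, red); there is no depth.
- camera_model(name): a dict with "fx", "fy", "cx", "cy" (pixels), "world_to_cam" (4x4, takes a point from world to camera coordinates); the wrist camera has in their place "T_tool_cam" (4x4, takes a point from camera to tool coordinates, whose origin is the TCP and whose axes are the flange's). Camera axes: x right, y down, z forward; pixel columns grow to the right and rows downward; lengths in m; the calibration is good to about 2 mm. The wrist camera is an equidistant fisheye: a pixel r from the principal point sees the ray r / f radians off the axis. A picture is of the moment at which its call begins: read the wrist's pose just before it. camera_model takes no time and is no camera call.
- r.finish_job(): hands the job in; it is judged then, once.
The state is a dict: "time": time; "qpos": joint angles; "dq": joint speeds; "joint_efforts": joint torques, N m; "eef_pos": TCP position; "tool_rot": TCP orientation; "force": force on the tool from outside, world axes, zero at the start; "torque": the same for the moment, N m; "grip_width": opening from 0.0 (shut) to 1.0 (fully open); "finger_force": force on a finger pad.
Only numpy, scipy, OpenCV 4.12 (cv2) and the standard library are available. Lean on these libraries where they do the work, as an engineer would, in place of code of your own. Each camera call takes 0.05 s, during which the arm holds its last target. There are 200 camera calls.

## Working session

There is one attempt and no reset: what is moved stays moved. The work goes in short steps, Python scripts to look and compute and a tool call to move; the robot and the scene stay as the last step left them, time stands still between calls to the robot, and variables do not carry over. Pictures are saved under pics/ and viewed, at most 10 in all, crops included, and the job is handed in when it is done.

Besides the shell and the picture viewer there is one more tool, called after "Call:" in YAML: its name, and indented under it one key for each argument. play_rows: Moves the arm, as the interface text tells. Its arguments: {"type":"object","properties":{"targets":{"type":"array"},"squeeze":{"type":"number"}},"required":["targets"]}

```bash
ls; mkdir -p pics
python3 - <<'E'
from plant import r,camera,camera_model
import cv2,numpy as np
s=r.read_state();print(s)
for n in("scene","top","wrist"):
    cv2.imwrite(f"pics/{n}0.png",camera(n));print(n,camera_model(n))
E
```

```text
pics
{'time': 0.0, 'qpos': array([ 1.42622129,  0.50184221, -0.42678065,  1.5514518 ,  0.22081213,
        1.13830542, -0.21031723]), 'dq': array([-0.00132531, -0.00015029, -0.00025726, -0.00110521, -0.00057565,
       -0.00074461,  0.00017483]), 'joint_efforts': array([-1.26432715e-04, -5.69515157e+01, -5.81657365e+00, -2.80932909e+01,
        1.06008907e-02,  1.18820209e-02, -4.90203462e-06]), 'eef_pos': array([ 0.25744243, -0.59608698,  0.23026121]), 'tool_rot': array([-9.58541607e-04,  9.79282954e-01,  2.02494311e-01, -1.73895125e-04]), 'force': array([ 0.5207014 , -0.19708361, -0.5335969 ]), 'torque': array([ 0.04659226, -0.00941844,  0.02467238]), 'finger_force': 0.0, 'grip_width': 1.0016743534538002}
scene {'fx': 497.6129880581752, 'fy': 497.6129880581752, 'cx': 282.71194984317646, 'cy': 213.73779731896224, 'world_to_cam': array([[ 0.50506355,  0.86307986,  0.00199421, -0.16184789],
       [ 0.64176731, -0.37400724, -0.66951721, -0.27576557],
       [-0.57710097,  0.33942856, -0.74279387,  1.64016799],
       [ 0.        ,  0.        ,  0.        ,  1.        ]])}
top {'fx': 467.45195916940077, 'fy': 467.45195916940077, 'cx': 290.982719677571, 'cy': 208.8345729014092, 'world_to_cam': array([[-0.05921283, -0.99824201,  0.00259622, -0.08754752],
       [-0.97058318,  0.05696378, -0.23393038,  0.51377534],
       [ 0.23337124, -0.01637153, -0.97224988,  1.40086839],
       [ 0.        ,  0.        ,  0.        ,  1.        ]])}
wrist {'fx': 325.19226210127806, 'fy': 325.19226210127806, 'cx': 279.11675291923154, 'cy': 207.54101183327506, 'T_tool_cam': array([[-1.66505401e-03, -9.50767284e-01, -3.09901273e-01,
         7.96100005e-02],
       [ 9.99998580e-01, -1.66383862e-03, -2.68241288e-04,
        -4.40204738e-04],
       [-2.60590665e-04, -3.09901279e-01,  9.50768704e-01,
        -1.41821241e-01],
       [ 0.00000000e+00,  0.00000000e+00,  0.00000000e+00,
         1.00000000e+00]])}
```

View pics/scene0.png

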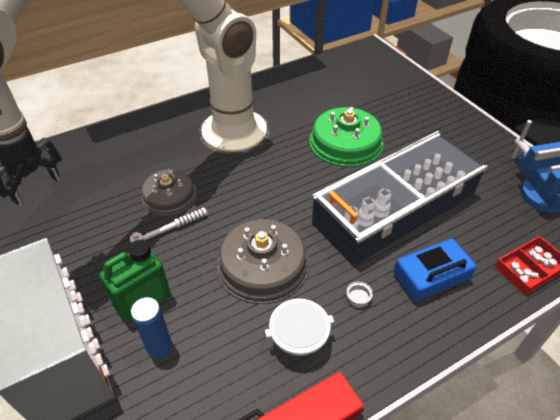

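View pics/top0.png

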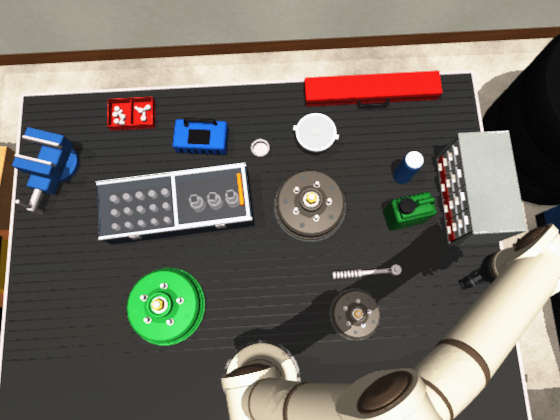

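The scene shows the hub at top px (310,200), the case at (175,200) with its bay to the right, and the orange handle at (240,188). Next I measure these.

```bash
cat > h.py <<'E'
import numpy as np,cv2
from plant import r,camera,camera_model
from scipy.spatial.transform import Rotation as R
def ray(n,uv):
    m=camera_model(n);W=m["world_to_cam"];d=np.array([(uv[0]-m["cx"])/m["fx"],(uv[1]-m["cy"])/m["fy"],1])
    return -W[:3,:3].T@W[:3,3],W[:3,:3].T@d
def onz(n,uv,z):
    o,d=ray(n,uv);return o+d*(z-o[2])/d[2]
def tri(a,b):
    (o1,d1),(o2,d2)=ray("scene",a),ray("top",b)
    t=np.linalg.lstsq(np.c_[d1,-d2],o2-o1,rcond=None)[0]
    p,q=o1+t[0]*d1,o2+t[1]*d2;return (p+q)/2,np.linalg.norm(p-q)
E
python3 - <<'E'
from h import *
for n,roi in(("scene",(300,130,200,130)),("top",(90,155,170,95))):
    im=cv2.imread(f"pics/{n}0.png");x,y,w,h=roi
    hsv=cv2.cvtColor(im,cv2.COLOR_BGR2HSV)
    m=cv2.inRange(hsv,(5,150,100),(25,255,255));c=[k for k in cv2.findContours(m,0,1)[0] if cv2.contourArea(k)>15]
    for k in c:
        b=cv2.minAreaRect(k);print(n,"or",b,onz(n,b[0],.146))
    g=cv2.inRange(hsv,(0,0,165),(180,60,255));s=np.zeros_like(g);s[y:y+h,x:x+w]=g[y:y+h,x:x+w]
    k=max(cv2.findContours(s,0,1)[0],key=lambda k:cv2.minAreaRect(k)[1][0]*cv2.minAreaRect(k)[1][1])
    pw=np.array([onz(n,p,.112)[:2] for p in cv2.convexHull(k)[:,0].astype(float)],np.float32)
    b=cv2.minAreaRect(pw);print(n,"case",b,cv2.boxPoints(b))
im=cv2.imread("pics/top0.png");a=cv2.resize(im[150:255,85:360],None,fx=2.9,fy=2.9,interpolation=2)
b=cv2.resize(cv2.imread("pics/scene0.png")[130:300,210:490],None,fx=1.7,fy=1.7,interpolation=2)
o=np.zeros((a.shape[0]+b.shape[0],800,3),np.uint8);o[:a.shape[0],:a.shape[1]]=a;o[a.shape[0]:,:b.shape[1]]=b
cv2.imwrite("pics/c1.png",o);print(o.shape)
E
```

```text
scene or ((261.7308044433594, 242.84616088867188), (4.8373541831970215, 9.178570747375488), 82.87498474121094) [ 0.56841846 -0.20091648  0.146     ]
scene or ((342.0118408203125, 206.46124267578125), (37.40997314453125, 10.149992942810059), 43.53120040893555) [0.56747139 0.02243334 0.146     ]
scene or ((348.3529357910156, 117.58824157714844), (8.246211051940918, 5.335783958435059), 14.03624439239502) [0.28639511 0.24093529 0.146     ]
scene case ((0.5424380302429199, 0.23590584099292755), (0.18661940097808838, 0.46346616744995117), 4.216245651245117) [[ 0.4323436   0.46015155]
 [ 0.46641815 -0.00206032]
 [ 0.65253246  0.01166013]
 [ 0.6184579   0.473872  ]]
top or ((4.0, 267.5), (77.0, 8.0), 90.0) [0.36359955 0.71039324 0.146     ]
top or ((239.9451141357422, 189.006103515625), (32.46687316894531, 4.527693271636963), 83.6598129272461) [0.55668185 0.0315043  0.146     ]
top case ((0.5412963628768921, 0.23822075128555298), (0.19000683724880219, 0.45805102586746216), 4.305746078491211) [[0.42936617 0.45946714]
 [0.46375602 0.0027089 ]
 [0.65322655 0.01697436]
 [0.6188367  0.4737326 ]]
(593, 800, 3)
```

View pics/c1.png

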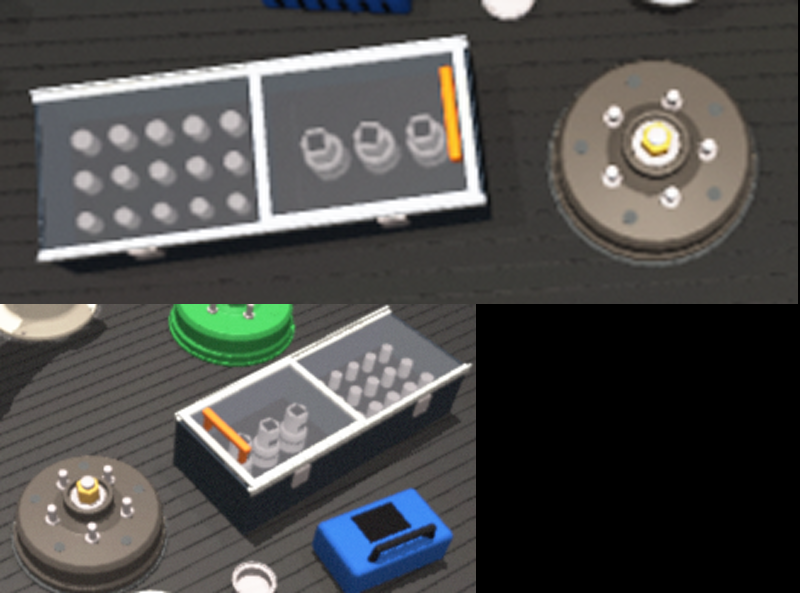

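Crop: sockets in one row under the cover, tops at crop px (424,125), (370,133) and (317,141). The axle end is at (657,133), and the handle bar runs (447,68)–(456,160).

```bash
cat >> h.py <<'E'
def pose():
    s=r.read_state();M=R.from_quat(np.roll(s["tool_rot"],-1)).as_matrix();return s,s["eef_pos"],M
def go(p,yaw):  # yaw (deg) of tool x; shift in present tool axes, and turn about tool z, tilt error
    s,e,M=pose();y=np.deg2rad(yaw);c,n=np.cos(y),np.sin(y)
    T=np.array([[c,n,0],[n,-c,0],[0,0,-1.]])
    print("t",round(s["time"],2),"at",e.round(4),"yaw",round(np.degrees(np.arctan2(M[1,0],M[0,0])),2),
     "shift_mm",(1e3*M.T@(np.array(p)-e)).round(1),"turn",np.degrees(R.from_matrix(M.T@T).as_rotvec()).round(2),
     "shift after turn",(1e3*T.T@(np.array(p)-e)).round(1))
E
python3 - <<'E'
from h import *
print("handle",tri((342.01,206.46),(239.95,189.0)))
f=lambda x,y:(85+x/2.9-.3,150+y/2.9-.3)
for c in((424,125),(370,133),(317,141)):print("sock",onz("top",f(*c),.097))
print("nut",onz("top",f(657,133),.122),onz("scene",(210+89/1.7,130+182/1.7),.122))
E
```

```text
handle (array([0.55938593, 0.03123078, 0.13412058]), np.float64(0.0030827926386080657))
sock [0.56048794 0.06422038 0.097     ]
sock [0.55505119 0.12148618 0.097     ]
sock [0.54956934 0.17752242 0.097     ]
nut [ 0.53059417 -0.18006159  0.122     ] [ 0.53657853 -0.18259476  0.122     ]
```

Call:
play_rows:
  targets:
    - [0,0,-0.003,0,0,-7.08,0.03]
    - [0,0,-0.003,0,0,-7.08,0.03]
    - [0,0,-0.003,0,0,-7.08,0.03]
    - [0,0,-0.003,0,0,-7.08,0.0]
    - [0,0,-0.003,0,0,-7.08,0.0]
    - [0,0,-0.003,0,0,-7.08,0.0]
    - [0,0,-0.003,0,0,-7.08,0.0]
    - [0,0,-0.003,0,0,-7.08,0.0]
    - [0,0,-0.003,0,0,-7.08,0.0]
    - [0,0,-0.003,0,0,-7.08,0.0]
  squeeze: 40

```text
time: 0.98
eef_pos: [0.2576, -0.5965, 0.261]
tool_rot: [-0.0, 0.679, 0.734, 0.0]
force: [0.4, -0.3, -0.7]
grip_width: 0.001
finger_force: 0.0
```

```bash
python3 -c "
from h import *
go((.562,-.03,.25),94.25)"
```

```text
t 0.98 at [ 0.2576 -0.5965  0.261 ] yaw 94.51 shift_mm [540.8 348.1  11.3] turn [-0.02 -0.04  0.26] shift after turn [542.4 345.6  11. ]
```

Call:
play_rows:
  targets:
    - [0.027,0.0173,0,0,0,0.26,0]
    - [0.0271,0.0173,0,0,0,0,0]
    - [0.0271,0.0173,0,0,0,0,0]
    - [0.0271,0.0173,0,0,0,0,0]
    - [0.0271,0.0173,0,0,0,0,0]
    - [0.0271,0.0173,0,0,0,0,0]
    - [0.0271,0.0173,0,0,0,0,0]
    - [0.0271,0.0173,0,0,0,0,0]
    - [0.0271,0.0173,0,0,0,0,0]
    - [0.0271,0.0173,0,0,0,0,0]

```text
time: 1.82
eef_pos: [0.4121, -0.3131, 0.2612]
tool_rot: [-0.0, 0.683, 0.731, -0.0]
force: [0.3, 0.1, 0.2]
grip_width: -0.002
finger_force: 0.0
```

Call:
play_rows:
  targets:
    - [0.0271,0.0173,0,0,0,0,0]
    - [0.0271,0.0173,0,0,0,0,0]
    - [0.0271,0.0173,0,0,0,0,0]
    - [0.0271,0.0173,0,0,0,0,0]
    - [0.0271,0.0173,0,0,0,0,0]
    - [0.0271,0.0173,0,0,0,0,0]
    - [0.0271,0.0173,0,0,0,0,0]
    - [0.0271,0.0173,0,0,0,0,0]
    - [0.0271,0.0173,0,0,0,0,0]
    - [0.0271,0.0173,0,0,0,0,0]

```text
time: 2.65
eef_pos: [0.5663, -0.0312, 0.2611]
tool_rot: [-0.0, 0.683, 0.731, -0.0]
force: [0.4, 0.2, -0.3]
grip_width: -0.002
finger_force: 0.0
```

```bash
python3 -c "
from h import *
go((.562,-.01,.125),94.25)
cv2.imwrite('pics/w1.png',camera('wrist'));print(repr(pose()[2].round(4)),pose()[0]['qpos'].round(2))"
```

```text
t 2.65 at [ 0.5663 -0.0312  0.2611] yaw 93.88 shift_mm [ 21.5  -2.8 136.1] turn [-0.02  0.02 -0.37] shift after turn [ 21.5  -2.7 136.1]
array([[-0.0758,  0.9971,  0.0033],
       [ 0.9971,  0.0758,  0.0054],
       [ 0.0051,  0.0037, -1.    ]]) [ 0.7   0.43 -0.91  1.72  0.36  1.17 -0.23]
```

View pics/w1.png

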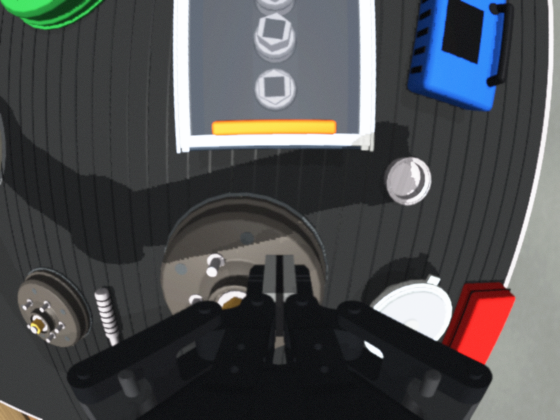

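Wrist view: the handle bar is at (273,127), just inside the frame's -y end (276,143). Descend in front of it and push.

Call:
play_rows:
  targets:
    - [0.005,-0.0015,0.034,0,0,-0.2,0]
    - [0.005,-0.0015,0.034,0,0,-0.2,0]
    - [0.005,0,0.034,0,0,0,0]
    - [0.003,0,0.034,0,0,0,0]
    - [0,0,0,0,0,0,0]
    - [0.012,0,0,0,0,0,0]
    - [0.012,0,0,0,0,0,0]
    - [0.015,0,0,0,0,0,0]
    - [0.015,0,0,0,0,0,0]
    - [0.015,0,0,0,0,0,0]

```text
time: 3.53
eef_pos: [0.5581, 0.055, 0.1281]
tool_rot: [0.002, 0.68, 0.733, 0.001]
force: [-0.6, -2.9, -1.2]
grip_width: -0.002
finger_force: 1.4
```

Call:
play_rows:
  targets:
    - [0.012,0,0,0,0,0,0]
    - [0.012,0,0,0,0,0,0]
    - [0.012,0,0,0,0,0,0]
    - [0.012,0,0,0,0,0,0]
    - [0.012,0,0,0,0,0,0]
    - [0.012,0,0,0,0,0,0]
    - [0.012,0,0,0,0,0,0]
    - [0.012,0,0,0,0,0,0]
    - [0.01,0,0,0,0,0,0]
    - [0.005,0,0,0,0,0,0]

```text
time: 4.37
eef_pos: [0.5476, 0.1672, 0.1253]
tool_rot: [-0.0, 0.679, 0.734, 0.0]
force: [0.3, -2.9, 0.9]
grip_width: 0.002
finger_force: 1.1
```

```bash
python3 -c "
from h import *
go((.546,.229,.125),94.25);cv2.imwrite('pics/t2.png',camera('top'))"
```

```text
t 4.37 at [0.5476 0.1672 0.1253] yaw 94.42 shift_mm [61.7  3.1  0.4] turn [-0.01 -0.06  0.17] shift after turn [61.7  2.9  0.3]
```

Call:
play_rows:
  targets:
    - [0.007,0,0,0,0,0,0]
    - [0.007,0,0,0,0,0,0]
    - [0.006,0,0,0,0,0,0]
    - [0.005,0,0,0,0,0,0]
    - [0.005,0,0,0,0,0,0]
    - [0.005,0,0,0,0,0,0]
    - [0.004,0,0,0,0,0,0]
    - [0.003,0,0,0,0,0,0]
    - [0.002,0,0,0,0,0,0]
    - [0.002,0,0,0,0,0,0]

```text
time: 5.25
eef_pos: [0.5444, 0.2109, 0.1253]
tool_rot: [-0.0, 0.68, 0.733, -0.0]
force: [-1.3, -2.3, -0.5]
grip_width: 0.001
finger_force: 1.0
```

Call:
play_rows:
  targets:
    - [0.003,0,0,0,0,0,0]
    - [0.003,0,0,0,0,0,0]
    - [0.003,0,0,0,0,0,0]
    - [0.002,0,0,0,0,0,0]
    - [0.002,0,0,0,0,0,0]
    - [0.001,0,0,0,0,0,0]
    - [0.001,0,0,0,0,0,0]
    - [0.001,0,0,0,0,0,0]
    - [0,0,0,0,0,0,0]
    - [0,0,0,0,0,0,0]

```text
time: 6.08
eef_pos: [0.5437, 0.2242, 0.1254]
tool_rot: [0.001, 0.681, 0.733, -0.002]
force: [-2.0, -7.1, 4.3]
grip_width: -0.002
finger_force: 3.7
```

Call:
play_rows:
  targets:
    - [0.001,0,0,0,0,0,0]
    - [0.001,0,0,0,0,0,0]
    - [0.001,0,0,0,0,0,0]
    - [0.001,0,0,0,0,0,0]
    - [0,0,0,0,0,0,0]
    - [0,0,0,0,0,0,0]
    - [0,0,0,0,0,0,0]
    - [0,0,0,0,0,0,0]
    - [0,0,0,0,0,0,0]
    - [0,0,0,0,0,0,0]

```text
time: 6.92
eef_pos: [0.5436, 0.2242, 0.1254]
tool_rot: [0.003, 0.682, 0.732, -0.004]
force: [-3.5, -16.0, 9.0]
grip_width: -0.001
finger_force: 7.8
```

Call:
play_rows:
  targets:
    - [-0.008,0,0,0,0,0,0]
    - [-0.01,0,-0.02,0,0,0,0]
    - [-0.01,0,-0.03,0,0,0,0.04]
    - [-0.02,0,-0.03,0,0,0,0.085]
    - [-0.025,0,-0.03,0,0,0,0.085]
    - [-0.03,0,-0.02,0,0,0,0.085]
    - [-0.03,0,0,0,0,0,0.085]
    - [-0.03,0,0,0,0,0,0.085]
    - [-0.025,0,0,0,0,0,0.085]
    - [-0.01,0,0,0,0,0,0.085]

```text
time: 7.75
eef_pos: [0.5594, 0.0291, 0.2557]
tool_rot: [0.001, 0.682, 0.731, 0.0]
force: [0.8, -0.8, -0.7]
grip_width: 1.001
finger_force: 0.0
```

Call:
play_rows:
  targets:
    - [0,0,0,0,0,0,0.085]
    - [0,0,0,0,0,0,0.085]
    - [0,0,0,0,0,0,0.085]
    - [0,0,0,0,0,0,0.085]
    - [0,0,0,0,0,0,0.085]
    - [0,0,0,0,0,0,0.085]
    - [0,0,0,0,0,0,0.085]
    - [0,0,0,0,0,0,0.085]
    - [0,0,0,0,0,0,0.085]
    - [0,0,0,0,0,0,0.085]

```text
time: 8.58
eef_pos: [0.5581, 0.0332, 0.2553]
tool_rot: [0.0, 0.68, 0.733, 0.0]
force: [-0.4, -0.8, -0.0]
grip_width: 0.996
finger_force: 0.0
```

```bash
cat >> h.py <<'E'
def wpt(uv,z,e,M):
    m=camera_model("wrist");d=np.array([uv[0]-m["cx"],uv[1]-m["cy"]]);q=np.hypot(*d);a=q/m["fx"]
    v=np.r_[d/q*np.sin(a),np.cos(a)];T=m["T_tool_cam"];o=e+M@T[:3,3];w=M@T[:3,:3]@v
    return o+w*(z-o[2])/w[2]
def wpix(P,e,M):
    m=camera_model("wrist");T=np.linalg.inv(m["T_tool_cam"]);v=T[:3,:3]@(M.T@(np.array(P)-e))+T[:3,3]
    h=np.hypot(v[0],v[1]);a=np.arctan2(h,v[2]);return np.array([m["cx"],m["cy"]])+m["fx"]*a*v[:2]/h
def wsnap(f):
    s,e,M=pose();im=camera("wrist");cv2.imwrite(f,im);np.savez(f+".npz",e=e,M=M);return im,e,M
def rect(im,e,M,c,z,half,n,az=0):  # orthophoto of plane z, world x right->, y up, axes turned by az deg
    g=np.linspace(-half,half,n);u,v=np.meshgrid(g,-g);a=np.deg2rad(az)
    P=np.stack([c[0]+u*np.cos(a)-v*np.sin(a),c[1]+u*np.sin(a)+v*np.cos(a),0*u+z],-1).reshape(-1,3)
    m=np.array([wpix(p,e,M) for p in P],np.float32).reshape(n,n,2);return cv2.remap(im,m[...,0],m[...,1],cv2.INTER_CUBIC)
E
python3 - <<'E'
from h import *
im,e,M=wsnap("pics/w3.png");go((.56,.03,.25),94.25);print(M.round(4))
cs=[(.560,.064),(.555,.1215),(.5496,.1775)]
o=np.hstack([rect(im,e,M,c,.097,.03,240) for c in cs])
# 250 mm context
cv2.imwrite("pics/c3.png",np.vstack([o,cv2.resize(im[0:240],(720,309))]))
E
```

```text
t 8.63 at [0.5581 0.0332 0.2553] yaw 94.3 shift_mm [-3.3  1.7  5.3] turn [0.   0.   0.05] shift after turn [-3.3  1.7  5.3]
[[-0.0751  0.9972  0.    ]
 [ 0.9972  0.0751  0.    ]
 [ 0.      0.     -1.    ]]Traceback (most recent call last):
  File "<stdin>", line 4, in <module>
  File "h.py", line 33, in rect
    m=np.array([wpix(p,e,M) for p in P],np.float32).reshape(n,n,2);return cv2.remap(im,m[...,0],m[...,1],cv2.INTER_CUBIC)
                ~~~~^^^^^^^
  File "h.py", line 26, in wpix
    m=camera_model("wrist");T=np.linalg.inv(m["T_tool_cam"]);v=T[:3,:3]@(M.T@(np.array(P)-e))+T[:3,3]
ValueError: time passes only in moves, steps and waits
```

```bash
sed -i 's/camera_model("wrist")/WM/' h.py; sed -i '3a WM=camera_model("wrist")' h.py
python3 - <<'E'
from h import *
im=cv2.imread("pics/w3.png");d=np.load("pics/w3.png.npz");e,M=d["e"],d["M"]
cs=[(.560,.064),(.555,.1215),(.5496,.1775)]
o=np.hstack([rect(im,e,M,c,.097,.03,240) for c in cs])
cv2.imwrite("pics/c3.png",np.vstack([o,cv2.resize(im[0:240],(720,309))]))
E
```

```text
(no output)
```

View pics/c3.png

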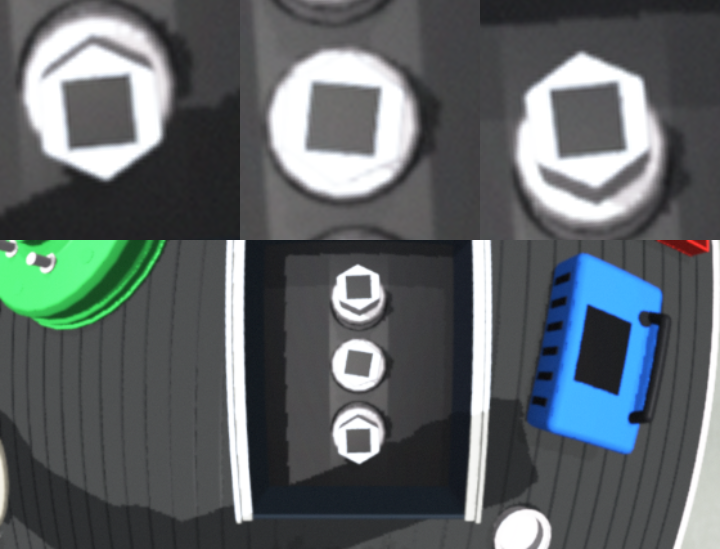

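Sockets: crop 1 square centre (100,111) turned about +6°, crop 2 (343,118) about −4°, crop 3 (588,120) about +7°. Refine with a mask.

Run:
```python
from h import *
im=cv2.imread("pics/w3.png");d=np.load("pics/w3.png.npz");e,M=d["e"],d["M"]
for c in[(.555,.066),(.551,.122),(.5458,.178)]:
    o=cv2.cvtColor(rect(im,e,M,c,.097,.013,208),cv2.COLOR_BGR2GRAY)
    k=max(cv2.findContours(cv2.inRange(o,0,150),0,1)[0],key=lambda k:cv2.contourArea(k))
    (u,v),wh,a=cv2.minAreaRect(k);a=-a%90;a=a-90 if a>45 else a
    print((c[0]+(u-103.5)*.026/207,c[1]-(v-103.5)*.026/207),np.array(wh)*.026/207,a)
for p in[(.555,.066),(.551,.122),(.5458,.178)]:go((*p,.065),94.25)
```

```text
(0.5548391007133152, 0.0659333122363989) [0.01709408 0.01687989] 6.282501220703125
(0.5507378103652438, 0.12180154853857658) [0.01697853 0.01687011] -5.5599470138549805
(0.5467806764759303, 0.17737681137306102) [0.01719948 0.01716832] 7.1250152587890625
t 8.63 at [0.5581 0.0332 0.2553] yaw 94.3 shift_mm [ 32.9  -0.6 190.3] turn [0.   0.   0.05] shift after turn [ 32.9  -0.6 190.3]
t 8.63 at [0.5581 0.0332 0.2553] yaw 94.3 shift_mm [ 89.1  -0.4 190.3] turn [0.   0.   0.05] shift after turn [ 89.1  -0.5 190.3]
t 8.63 at [0.5581 0.0332 0.2553] yaw 94.3 shift_mm [145.3  -1.4 190.3] turn [0.   0.   0.05] shift after turn [145.3  -1.5 190.3]
```

Call:
play_rows:
  targets:
    - [0.0297,0,0.01,0,0,0,0.085]
    - [0.0297,0,0.01,0,0,0,0.085]
    - [0.0297,-0.0004,0.01,0,0,0,0.085]
    - [0,0,0.02,0,0,4.93,0.085]
    - [0,0,0.02,0,0,4.93,0.085]
    - [0,0,0.03,0,0,0,0.085]
    - [0,0,0.03,0,0,0,0.085]
    - [0,0,0.03,0,0,0,0.085]
    - [0,0,0.02,0,0,0,0.085]
    - [0,0,0.01,0,0,0,0.085]

```text
time: 9.47
eef_pos: [0.5491, 0.1213, 0.0624]
tool_rot: [-0.001, 0.741, 0.672, -0.002]
force: [0.3, -0.0, -0.7]
grip_width: 0.998
finger_force: 0.0
```

```bash
python3 -c "
from h import *
go((.5507,.1218,.065),84.44);print(r.read_state()['force'])"
```

```text
t 9.47 at [0.5491 0.1213 0.0624] yaw 84.44 shift_mm [ 0.7  1.5 -2.7] turn [-0.24  0.07 -0.  ] shift after turn [ 0.7  1.5 -2.6]
[ 0.33753688 -0.01532624 -0.70476443]
```

Call:
play_rows:
  targets:
    - [0.0005,0.001,-0.003,0,0,0,0.05]
    - [0,0,0,0,0,0,0.02]
    - [0,0,0,0,0,0,0.02]
    - [0,0,0,0,0,0,0.02]
    - [0,0,0,0,0,0,0.02]
    - [0,0,0,0,0,0,0.02]
    - [0,0,0,0,0,0,0.02]
    - [0,0,0,0,0,0,0.02]
    - [0,0,0,0,0,0,0.02]
    - [0,0,0,0,0,0,0.02]
  squeeze: 70

```text
time: 10.3
eef_pos: [0.553, 0.1228, 0.07]
tool_rot: [0.001, 0.741, 0.672, 0.001]
force: [-1.7, -0.5, 6.0]
grip_width: 0.332
finger_force: 68.8
```

```bash
python3 -c "
from h import *
go((.5507,.1218,.065),84.44);s=r.read_state();print(s['force'],s['grip_width']*85.4,s['finger_force'])"
```

```text
t 10.3 at [0.553  0.1228 0.07  ] yaw 84.45 shift_mm [-1.2 -2.2  5. ] turn [ 0.14 -0.01  0.01] shift after turn [-1.2 -2.2  5. ]
[-1.65320864 -0.53010293  6.02236941] 28.39247016585729 68.77474471461028
```

Call:
play_rows:
  targets:
    - [0,0,-0.01,0,0,0,0.02]
    - [0,0,-0.02,0,0,0,0.02]
    - [0,0,-0.03,0,0,0,0.02]
    - [0,0,-0.03,0,0,0,0.02]
    - [0,0,-0.03,0,0,0,0.02]
    - [0,0,-0.03,0,0,0,0.02]
    - [0,0,-0.03,0,0,0,0.02]
    - [-0.02,0,-0.03,0,0,0,0.02]
    - [-0.03,0,0,0,0,0,0.02]
    - [-0.03,0,0,0,0,0,0.02]

```text
time: 11.13
eef_pos: [0.5449, 0.0435, 0.2812]
tool_rot: [0.002, 0.739, 0.673, 0.002]
force: [0.3, -0.6, -6.7]
grip_width: 0.336
finger_force: 70.2
```

Call:
play_rows:
  targets:
    - [-0.034,0.001,0,0,0,0,0.02]
    - [-0.034,0.001,0,0,0,0,0.02]
    - [-0.034,0.001,0,0,0,0,0.02]
    - [-0.034,0.001,0,0,0,0,0.02]
    - [-0.034,0.001,0,0,0,0,0.02]
    - [-0.034,0.001,0,0,0,0,0.02]
    - [-0.034,0.001,0,0,0,0,0.02]
    - [-0.034,0.001,0,0,0,0,0.02]
    - [-0.025,0.001,0,0,0,0,0.02]
    - [-0.016,0.001,0,0,0,0,0.02]

```text
time: 11.97
eef_pos: [0.5221, -0.2739, 0.2781]
tool_rot: [-0.0, 0.742, 0.67, -0.001]
force: [-0.2, 0.5, -3.9]
grip_width: 0.336
finger_force: 70.1
```

Call:
play_rows:
  targets:
    - [0,0,0,0,0,0,0.02]
    - [0,0,0,0,0,0,0.02]
    - [0,0,0,0,0,0,0.02]
    - [0,0,0,0,0,0,0.02]
    - [0,0,0,0,0,0,0.02]
    - [0,0,0,0,0,0,0.02]
    - [0,0,0,0,0,0,0.02]
    - [0,0,0,0,0,0,0.02]
    - [0,0,0,0,0,0,0.02]
    - [0,0,0,0,0,0,0.02]

```text
time: 12.8
eef_pos: [0.5239, -0.2696, 0.2783]
tool_rot: [0.0, 0.741, 0.672, -0.0]
force: [-0.1, -0.6, -4.2]
grip_width: 0.332
finger_force: 70.1
```

Run:
```python
from h import *
im,e,M=wsnap("pics/w4.png");s=r.read_state();print(s['grip_width']*85.4,s['finger_force'],s['force'],e)
go((.525,-.27,.28),84.44)
o=np.hstack([rect(im,e,M,(.5335,-.181),z,.03,300) for z in(.114,.122)])
b=cv2.resize(im,(400,300))
cv2.imwrite("pics/c4.png",np.vstack([o,np.hstack([b,np.zeros((300,200,3),np.uint8)])]))
```

```text
28.495564179232822 70.08034969505388 [ 0.16676073  0.22958852 -3.77336192] [ 0.52394403 -0.26964703  0.27833438]
t 12.85 at [ 0.5239 -0.2697  0.2783] yaw 84.44 shift_mm [-0.2  1.1 -1.7] turn [ 0. -0.  0.] shift after turn [-0.2  1.1 -1.7]
```

View pics/c4.png

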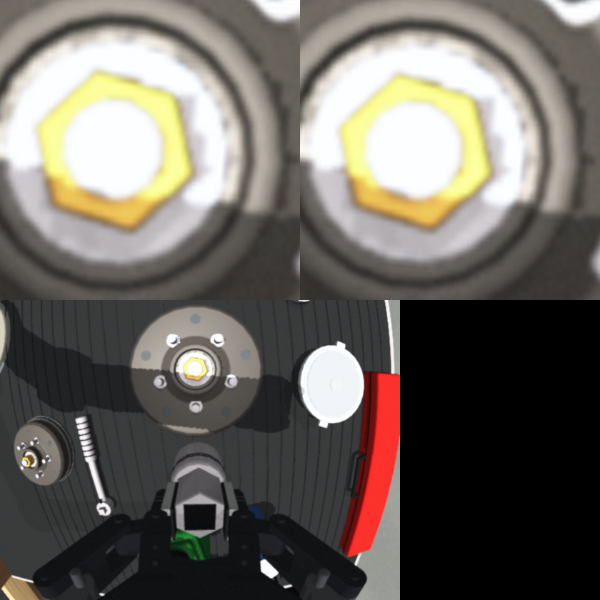

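Wrist view: nut hexagon clear at left-crop centre (115,150), with corners (98,70), (178,98), (193,175), (131,230), (50,208), (37,130). The socket is held at (200,515) in the lower picture. Fit the hexagon.

```bash
cat > nut.py <<'E'
from h import *
def nut(f,c=(.5285,-.181)):
    im=cv2.imread(f);d=np.load(f+".npz");e,M=d["e"],d["M"]
    o=rect(im,e,M,c,.111,.025,500);s=.05/499;hsv=cv2.cvtColor(o,cv2.COLOR_BGR2HSV)
    m=cv2.morphologyEx(cv2.inRange(hsv,(12,75,90),(40,255,255)),cv2.MORPH_OPEN,np.ones((7,7)))
    k=cv2.convexHull(max(cv2.findContours(m,0,1)[0],key=cv2.contourArea))
    mk=cv2.fillPoly(np.zeros(m.shape,np.uint8),[k],255);mo=cv2.moments(mk,True);u,v=mo["m10"]/mo["m00"],mo["m01"]/mo["m00"]
    p=k[:,0]-[u,v];P=cv2.findContours(mk,0,cv2.CHAIN_APPROX_NONE)[0][0][:,0]-[u,v]
    an=np.arctan2(-P[:,1],P[:,0]);rr=np.hypot(*P.T);i=np.argsort(an)
    g=np.linspace(-np.pi,np.pi,720,False);ri=np.interp(g,an[i],rr[i],period=2*np.pi)
    cor=np.degrees(np.angle((ri*np.exp(-6j*g)).sum())*-1/6)   # angle of a corner mod 60
    print("nut",c[0]+(u-249.5)*s,c[1]-(v-249.5)*s,"AF",2*np.sqrt(mo["m00"]/(2*np.sqrt(3)))*s,"corner",cor,"flat",(cor+30)%60)
    w=cv2.inRange(hsv,(0,0,200),(180,60,255))
    return o
if __name__=="__main__":
    o=nut("pics/w4.png")
    im=cv2.imread("pics/w4.png");d=np.load("pics/w4.png.npz");e,M=d["e"],d["M"]
    g=cv2.cvtColor(rect(im,e,M,e[:2],.305,.013,208,-5.56),cv2.COLOR_BGR2GRAY)
    cs=[k for k in cv2.findContours(cv2.inRange(g,0,60),0,1)[0] if cv2.contourArea(k)>3000]
    for k in cs:
        b=cv2.minAreaRect(k);print("square in socket crop, mm along toolY,toolX",(b[0][0]-103.5)/8,-(b[0][1]-103.5)/8,b[1],b[2])
E
python3 nut.py
```

```text
nut 0.5264427970532178 -0.18129438384286195 AF 0.029216130479310695 corner -17.999752274705745 flat 12.000247725294255
square in socket crop, mm along toolY,toolX -0.125 -1.1249980926513672 (148.99996948242188, 146.99996948242188) 90.0
```

Call:
play_rows:
  targets:
    - [0.0173,0.0202,0,0,0,0,0.02]
    - [0.0173,0.0202,0,0,0,0,0.02]
    - [0.0173,0.0202,0,0,0,0,0.02]
    - [0.0173,0.0202,0,0,0,0,0.02]
    - [0,0,0,0,0,-7.05,0.02]
    - [0,0,0,0,0,-7.05,0.02]
    - [0,0,0,0,0,-7.05,0.02]
    - [0,0,0,0,0,-7.05,0.02]
    - [0,0,0,0,0,-7.05,0.02]
    - [0,0,0,0,0,-7.05,0.02]

```text
time: 13.68
eef_pos: [0.611, -0.2089, 0.2781]
tool_rot: [-0.0, 0.446, 0.895, -0.0]
force: [0.8, -0.3, -4.3]
grip_width: 0.338
finger_force: 70.8
```

Call:
play_rows:
  targets:
    - [0,0,0,0,0,-7.05,0.02]
    - [0,0,0,0,0,-7.05,0.02]
    - [0,0,0,0,0,-7.05,0.02]
    - [0,0,0,0,0,-7.05,0.02]
    - [0,0,0,0,0,-7.06,0.02]
    - [0,0,0,0,0,0,0.02]
    - [0,0,0,0,0,0,0.02]
    - [0,0,0,0,0,0,0.02]
    - [0,0,0,0,0,0,0.02]
    - [0,0,0,0,0,0,0.02]

```text
time: 14.52
eef_pos: [0.6111, -0.2087, 0.2784]
tool_rot: [0.0, 0.157, 0.988, -0.0]
force: [-0.8, 0.4, -4.5]
grip_width: 0.334
finger_force: 70.7
```

Run:
```python
from nut import *
im,e,M=wsnap("pics/w5.png");go((.5264,-.1813,.20),162);nut("pics/w5.png");print(pose()[0]["qpos"].round(2))
```

```text
t 14.57 at [ 0.6111 -0.2086  0.2784] yaw 161.94 shift_mm [89.  -0.2 78.4] turn [-0.02  0.01 -0.06] shift after turn [89.  -0.2 78.4]
nut 0.526541370651458 -0.18449306145772665 AF 0.025155493616793305 corner -21.970417020769254 flat 8.029582979230746
[ 0.97  0.63 -1.05  1.5   0.56  1.33  1.13]
```

Run:
```python
from h import *
L=[]
for f in("w4","w5"):
    im=cv2.imread(f"pics/{f}.png");d=np.load(f"pics/{f}.png.npz");L.append(rect(im,d["e"],d["M"],(.5265,-.182),.111,.025,400))
o=np.hstack(L)
for x in(200,600):cv2.drawMarker(o,(x,200),(0,0,255),0,16,1)
cv2.imwrite("pics/c5.png",o)
```

```text
(no output)
```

View pics/c5.png

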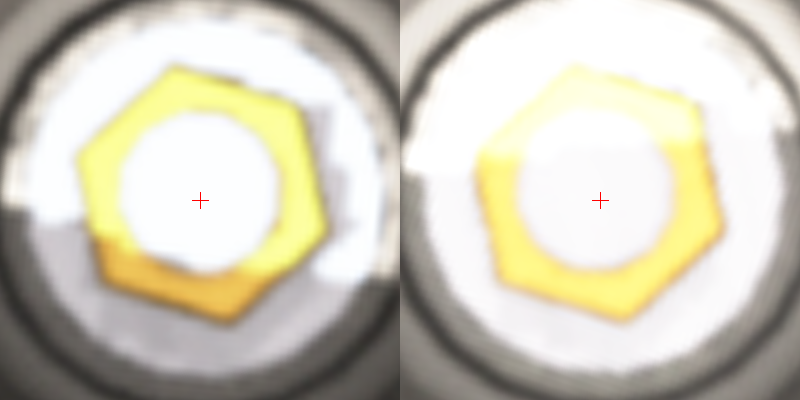

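Both views agree: corner means are (202.7,193.8) and (600,193.5), so the nut is at (0.5267, −0.1812), with flats at 12°. Move over it and lower.

Call:
play_rows:
  targets:
    - [0.0225,0,0,0,0,0,0.02]
    - [0.0225,0,0,0,0,0,0.02]
    - [0.0225,0,0,0,0,0,0.02]
    - [0.0223,0,0,0,0,-0.06,0.02]
    - [0,0,0,0,0,0,0.02]
    - [0,0,0.03,0,0,0,0.02]
    - [0,0,0.03,0,0,0,0.02]
    - [0,0,0.02,0,0,0,0.02]
    - [0,0,0.01,0,0,0,0.02]
    - [0,0,0.006,0,0,0,0.02]

```text
time: 15.4
eef_pos: [0.5252, -0.1808, 0.1811]
tool_rot: [-0.001, 0.156, 0.988, 0.0]
force: [0.0, -0.3, -4.2]
grip_width: 0.338
finger_force: 70.8
```

Call:
play_rows:
  targets:
    - [0,0,0,0,0,0,0.02]
    - [0,0,0.002,0,0,0,0.02]
    - [0,0,0.002,0,0,0,0.02]
    - [0,0,0.002,0,0,0,0.02]
    - [0,0,0.002,0,0,0,0.02]
    - [0,0,0.001,0,0,0,0.02]
    - [0,0,0.001,0,0,0,0.02]
    - [0,0,0.001,0,0,0,0.02]
    - [0,0,0,0,0,0,0.02]
    - [0,0,0,0,0,0,0.02]

```text
time: 16.23
eef_pos: [0.526, -0.1811, 0.172]
tool_rot: [0.0, 0.156, 0.988, -0.0]
force: [-1.5, -0.8, 2.8]
grip_width: 0.337
finger_force: 71.7
```

```bash
python3 -c "
from h import *
go((.5257,-.1809,.148),162);print(r.read_state()['force'])"
```

```text
t 16.23 at [ 0.526  -0.1811  0.172 ] yaw 162.06 shift_mm [ 0.3  0.1 24. ] turn [-0.03  0.04  0.06] shift after turn [ 0.3  0.1 24. ]
[-1.47651511 -0.81143988  2.82380924]
```

Call:
play_rows:
  targets:
    - [0,0,0.001,0,0,0,0.02]
    - [0,0,0.001,0,0,0,0.02]
    - [0.001,0,0,0,0,0,0.02]
    - [0,0.001,0,0,0,1.5,0.02]
    - [-0.001,0,0,0,0,0,0.02]
    - [-0.001,0,0,0,0,-1.5,0.02]
    - [0,-0.001,0,0,0,-1.5,0.02]
    - [0,-0.001,0,0,0,0,0.02]
    - [0.001,0,0,0,0,1.5,0.02]
    - [0,0.001,0,0,0,0,0.02]

```text
time: 17.07
eef_pos: [0.5275, -0.181, 0.1717]
tool_rot: [0.002, 0.156, 0.988, -0.0]
force: [-2.8, -1.9, 13.1]
grip_width: 0.337
finger_force: 73.1
```

Contact lands exactly at the 24 mm-high stop and stays there through the jiggle, so socket 2 does not fit. Return it to pocket 2.

Call:
play_rows:
  targets:
    - [0,0,-0.015,0,0,0,0.02]
    - [0,0,-0.03,0,0,0,0.02]
    - [0,0,-0.03,0,0,0,0.02]
    - [0,0,-0.025,0,0,6.77,0.02]
    - [0,0,0,0,0,6.77,0.02]
    - [0,0,0,0,0,6.77,0.02]
    - [0,0,0,0,0,6.77,0.02]
    - [0,0,0,0,0,6.77,0.02]
    - [0,0,0,0,0,6.77,0.02]
    - [0,0,0,0,0,6.77,0.02]

```text
time: 17.9
eef_pos: [0.5253, -0.1806, 0.2694]
tool_rot: [-0.0, 0.542, 0.84, 0.0]
force: [0.5, 0.7, -4.2]
grip_width: 0.335
finger_force: 71.0
```

Call:
play_rows:
  targets:
    - [0,0,0,0,0,6.77,0.02]
    - [0,0,0,0,0,6.77,0.02]
    - [0,0,0,0,0,6.77,0.02]
    - [0.037,0.0059,0,0,0,0,0.02]
    - [0.038,0.0059,0,0,0,0,0.02]
    - [0.038,0.0059,0,0,0,0,0.02]
    - [0.038,0.0059,0,0,0,0,0.02]
    - [0.038,0.0059,0,0,0,0,0.02]
    - [0.038,0.0059,0,0,0,0,0.02]
    - [0.038,0.0059,0,0,0,0,0.02]

```text
time: 18.73
eef_pos: [0.5461, 0.0882, 0.2695]
tool_rot: [-0.0, 0.68, 0.734, -0.0]
force: [1.5, -0.7, -3.8]
grip_width: 0.341
finger_force: 70.9
```

Call:
play_rows:
  targets:
    - [0.03,0.005,0,0,0,0,0.02]
    - [0.006,0.001,0,0,0,0,0.02]
    - [0,0,0.02,0,0,0,0.02]
    - [0,0,0.03,0,0,0,0.02]
    - [0,0,0.03,0,0,0,0.02]
    - [0,0,0.02,0,0,0,0.02]
    - [0,0,0,0,0,0,0.02]
    - [0,0,0,0,0,0,0.02]
    - [0,0,0,0,0,0,0.02]
    - [0,0,0,0,0,0,0.02]

```text
time: 19.57
eef_pos: [0.5513, 0.1233, 0.1713]
tool_rot: [0.001, 0.68, 0.734, 0.001]
force: [1.0, -0.9, -4.3]
grip_width: 0.34
finger_force: 70.8
```

```bash
python3 -c "
from h import *
go((.5506,.1227,.072),94.25);print(r.read_state()['force'])"
```

```text
t 19.57 at [0.5513 0.1233 0.1713] yaw 94.36 shift_mm [-0.6 -1.  99.3] turn [ 0.19 -0.04  0.11] shift after turn [-0.6 -0.7 99.3]
[ 0.9871268  -0.87121447 -4.33537521]
```

Centred over pocket 2 within 1 mm. Lower it in.

Call:
play_rows:
  targets:
    - [-0.0005,-0.0007,0.025,0,0,0,0.02]
    - [0,0,0.025,0,0,0,0.02]
    - [0,0,0.02,0,0,0,0.02]
    - [0,0,0.01,0,0,0,0.02]
    - [0,0,0.005,0,0,0,0.02]
    - [0,0,0.004,0,0,0,0.02]
    - [0,0,0.003,0,0,0,0.02]
    - [0,0,0.003,0,0,0,0.02]
    - [0,0,0.002,0,0,0,0.02]
    - [0,0,0.002,0,0,0,0.02]

```text
time: 20.4
eef_pos: [0.55, 0.1224, 0.0709]
tool_rot: [0.0, 0.68, 0.733, 0.001]
force: [0.4, 0.4, -3.0]
grip_width: 0.341
finger_force: 71.0
```

Call:
play_rows:
  targets:
    - [0,0,0.001,0,0,0,0.02]
    - [0,0,0.001,0,0,0,0.02]
    - [0,0,0,0,0,0,0.02]
    - [0,0,0,0,0,0,0.02]
    - [0,0,0,0,0,0,0.02]
    - [0,0,0,0,0,0,0.02]
    - [0,0,0,0,0,0,0.02]
    - [0,0,0,0,0,0,0.02]
    - [0,0,0,0,0,0,0.02]
    - [0,0,0,0,0,0,0.02]

```text
time: 21.23
eef_pos: [0.5499, 0.1226, 0.07]
tool_rot: [0.001, 0.68, 0.734, 0.0]
force: [-3.6, -0.7, 7.5]
grip_width: 0.334
finger_force: 72.5
```

Call:
play_rows:
  targets:
    - [0,0,-0.001,0,0,0,0.085]
    - [0,0,0,0,0,0,0.085]
    - [0,0,0,0,0,0,0.085]
    - [0,0,0,0,0,0,0.085]
    - [0,0,0,0,0,0,0.085]
    - [0,0,-0.015,0,0,0,0.085]
    - [0,0,-0.02,0,0,0,0.085]
    - [0,0,-0.015,0,0,-1.95,0.085]
    - [-0.02,0,0,0,0,0,0.085]
    - [-0.02,0,0,0,0,0,0.085]

```text
time: 22.07
eef_pos: [0.5547, 0.0841, 0.1219]
tool_rot: [0.001, 0.666, 0.746, 0.002]
force: [-0.0, -1.5, -0.8]
grip_width: 0.995
finger_force: 0.0
```

Call:
play_rows:
  targets:
    - [-0.01,0,0,0,0,0,0.085]
    - [-0.006,0,0,0,0,0,0.085]
    - [0,0,0,0,0,0,0.085]
    - [0,0,0,0,0,0,0.085]
    - [0,0,0,0,0,0,0.085]
    - [0,0,0,0,0,0,0.085]
    - [0,0,0,0,0,0,0.085]
    - [0,0,0,0,0,0,0.085]
    - [0,0,0,0,0,0,0.085]
    - [0,0,0,0,0,0,0.085]

```text
time: 22.9
eef_pos: [0.5553, 0.0668, 0.1193]
tool_rot: [-0.0, 0.667, 0.745, 0.0]
force: [-1.1, -0.0, 0.6]
grip_width: 0.998
finger_force: 0.0
```

```bash
python3 -c "
from h import *
im,e,M=wsnap('pics/w6.png');go((.5548,.0659,.068),96.28)
o=cv2.cvtColor(rect(im,e,M,(.551,.122),.097,.016,256),cv2.COLOR_BGR2GRAY)
for k in cv2.findContours(cv2.inRange(o,0,150),0,1)[0]:
  if cv2.contourArea(k)>5000:
    b=cv2.minAreaRect(k);print('sock2',.551+(b[0][0]-127.5)/8e3,.122-(b[0][1]-127.5)/8e3,b[1],b[2])
"
```

```text
t 22.95 at [0.5554 0.0667 0.1193] yaw 96.33 shift_mm [-0.7 -0.7 51.3] turn [ 0.   -0.    0.05] shift after turn [-0.7 -0.7 51.3]
sock2 0.5484535875320435 0.1214051399230957 (147.3621368408203, 147.28915405273438) 85.8150863647461
sock2 0.551 0.122 (255.0, 255.0) 90.0
```

Socket 2 stands in its pocket. Now socket 1.

Call:
play_rows:
  targets:
    - [-0.0007,-0.0007,0.015,0,0,0,0.085]
    - [0,0,0.02,0,0,0,0.085]
    - [0,0,0.01,0,0,0,0.085]
    - [0,0,0.005,0,0,0,0.085]
    - [0,0,0,0,0,0,0.06]
    - [0,0,0,0,0,0,0.02]
    - [0,0,0,0,0,0,0.02]
    - [0,0,0,0,0,0,0.02]
    - [0,0,0,0,0,0,0.02]
    - [0,0,0,0,0,0,0.02]
  squeeze: 70

```text
time: 23.78
eef_pos: [0.5555, 0.0659, 0.0704]
tool_rot: [0.001, 0.667, 0.745, 0.0]
force: [-1.5, 0.8, 5.4]
grip_width: 0.337
finger_force: 70.2
```

Call:
play_rows:
  targets:
    - [0,0,0,0,0,0,0.02]
    - [0,0,0,0,0,0,0.02]
    - [0,0,0,0,0,0,0.02]
    - [0,0,0,0,0,0,0.02]
    - [0,0,0,0,0,0,0.02]
    - [0,0,0,0,0,0,0.02]
    - [0,0,0,0,0,0,0.02]
    - [0,0,0,0,0,0,0.02]
    - [0,0,0,0,0,0,0.02]
    - [0,0,0,0,0,0,0.02]

```text
time: 24.62
eef_pos: [0.5554, 0.0659, 0.0703]
tool_rot: [0.001, 0.667, 0.745, 0.0]
force: [-0.4, 0.1, 6.4]
grip_width: 0.335
finger_force: 70.2
```

```bash
python3 -c "
from h import *
go((.5548,.0659,.069),96.28);go((.5267,-.1812,.180),102);print(r.read_state()['force'])"
```

```text
t 24.62 at [0.5554 0.0659 0.0703] yaw 96.32 shift_mm [ 0.1 -0.6  1.3] turn [0.08 0.02 0.04] shift after turn [ 0.1 -0.6  1.3]
t 24.62 at [0.5554 0.0659 0.0703] yaw 96.32 shift_mm [-242.5  -55.6 -109.6] turn [ 0.08  0.03 -5.68] shift after turn [-235.7  -79.5 -109.7]
[-0.35338794  0.0891423   6.36928416]
```

Call:
play_rows:
  targets:
    - [0,0,-0.01,0,0,0,0.02]
    - [0,0,-0.03,0,0,0,0.02]
    - [0,0,-0.04,0,0,0,0.02]
    - [0,0,-0.04,0,0,0,0.02]
    - [0,0,-0.04,0,0,-5.7,0.02]
    - [-0.0295,-0.0099,0,0,0,0,0.02]
    - [-0.0295,-0.0099,0,0,0,0,0.02]
    - [-0.0295,-0.0099,0,0,0,0,0.02]
    - [-0.0295,-0.0099,0,0,0,0,0.02]
    - [-0.0295,-0.0099,0,0,0,0,0.02]

```text
time: 25.45
eef_pos: [0.5359, -0.0903, 0.2294]
tool_rot: [-0.0, 0.629, 0.777, -0.0]
force: [0.3, 0.2, -3.8]
grip_width: 0.334
finger_force: 71.9
```

Call:
play_rows:
  targets:
    - [-0.0295,-0.0099,0,0,0,0,0.02]
    - [-0.0295,-0.0099,0,0,0,0,0.02]
    - [-0.0292,-0.0102,0,0,0,0,0.02]
    - [0,0,0.03,0,0,0,0.02]
    - [0,0,0.02,0,0,0,0.02]
    - [0,0,0,0,0,0,0.02]
    - [0,0,0,0,0,0,0.02]
    - [0,0,0,0,0,0,0.02]
    - [0,0,0,0,0,0,0.02]
    - [0,0,0,0,0,0,0.02]

```text
time: 26.28
eef_pos: [0.526, -0.181, 0.1796]
tool_rot: [0.0, 0.629, 0.777, -0.0]
force: [-0.2, 0.3, -4.1]
grip_width: 0.338
finger_force: 77.3
```

```bash
python3 -c "
from h import *
go((.5267,-.1812,.170),102);print(r.read_state()['force'])"
```

```text
t 26.28 at [ 0.526  -0.181   0.1796] yaw 102.05 shift_mm [-0.4  0.6  9.6] turn [0.   0.   0.05] shift after turn [-0.4  0.6  9.6]
[-0.23617495  0.27522058 -4.08875661]
```

Call:
play_rows:
  targets:
    - [-0.0004,0.0006,0.002,0,0,0,0.02]
    - [0,0,0.003,0,0,0,0.02]
    - [0,0,0.002,0,0,0,0.02]
    - [0,0,0.002,0,0,0,0.02]
    - [0,0,0.001,0,0,0,0.02]
    - [0,0,0.001,0,0,0,0.02]
    - [0,0,0.001,0,0,0,0.02]
    - [0,0,0.001,0,0,0,0.02]
    - [0,0,0,0,0,0,0.02]
    - [0,0,0,0,0,0,0.02]

```text
time: 27.12
eef_pos: [0.527, -0.1816, 0.17]
tool_rot: [0.001, 0.629, 0.777, -0.001]
force: [-10.0, 2.5, 27.0]
grip_width: 0.337
finger_force: 81.6
```

Lower (bottom ≈0.112) with a −x side force: possibly on the chamfer. Ease off and comply in −x.

Call:
play_rows:
  targets:
    - [0,-0.0007,-0.001,0,0,0,0.02]
    - [0,-0.0005,0,0,0,0,0.02]
    - [0,-0.0005,0,0,0,0,0.02]
    - [0,0,0,0,0,0,0.02]
    - [0.0005,0,0,0,0,0,0.02]
    - [0,0,0,0,0,0,0.02]
    - [0,0,0,0,0,0,0.02]
    - [0,0,0,0,0,0,0.02]
    - [0,0,0,0,0,0,0.02]
    - [0,0,0,0,0,0,0.02]

```text
time: 27.95
eef_pos: [0.5265, -0.1815, 0.1701]
tool_rot: [0.002, 0.629, 0.777, 0.0]
force: [-4.6, 1.8, 15.2]
grip_width: 0.331
finger_force: 79.9
```

```bash
python3 -c "
from h import *
go((.5267,-.1812,.148),102);s=r.read_state();print(s['force'],s['torque'])"
```

```text
t 27.95 at [ 0.5265 -0.1815  0.1701] yaw 102.03 shift_mm [ 0.3  0.2 22.1] turn [0.12 0.15 0.03] shift after turn [ 0.3  0.2 22.1]
[-4.62281983  1.84787654 15.24062428] [0.18093363 1.21471614 0.01220831]
```

Call:
play_rows:
  targets:
    - [0,0,-0.003,0,0,0,0.02]
    - [0,0,-0.003,0,0,0,0.02]
    - [0,0,0,0,0,0,0.02]
    - [0,0,0,0,0,0,0.02]
    - [0,0,0,0,0,0,0.02]
    - [0,0,0,0,0,0,0.02]
    - [0,0,0,0,0,0,0.02]
    - [0,0,0,0,0,0,0.02]
    - [0,0,0,0,0,0,0.02]
    - [0,0,0,0,0,0,0.02]

```text
time: 28.78
eef_pos: [0.525, -0.1814, 0.1732]
tool_rot: [-0.0, 0.629, 0.777, 0.0]
force: [-0.7, -0.4, -4.7]
grip_width: 0.332
finger_force: 77.4
```

```bash
python3 -c "
from h import *
im,e,M=wsnap('pics/w7.png');go((.5267,-.1812,.170),102);s=r.read_state();print(s['force'],s['torque'])
for z in(.198,.201,.204):
  g=cv2.cvtColor(rect(im,e,M,e[:2],z,.013,208,12),cv2.COLOR_BGR2GRAY)
  for k in cv2.findContours(cv2.inRange(g,0,60),0,1)[0]:
    if cv2.contourArea(k)>3000:
      b=cv2.minAreaRect(k);print(z,'toolY,X mm',(b[0][0]-103.5)/8,-(b[0][1]-103.5)/8,b[1],b[2])
cv2.imwrite('pics/c7.png',cv2.resize(im[150:420,130:430],None,fx=2,fy=2))
"
```

```text
t 28.83 at [ 0.525  -0.1814  0.1733] yaw 102.02 shift_mm [-0.2  1.7  3.3] turn [-0.   -0.01  0.02] shift after turn [-0.2  1.7  3.3]
[ 0.93354509 -0.25906132 -4.67821138] [-0.02852905  0.00860236 -0.00106674]
0.198 toolY,X mm -0.1875019073486328 -2.937498092651367 (151.99996948242188, 151.99996948242188) -0.0
0.201 toolY,X mm -0.1875 -0.8125 (148.0, 148.0) 90.0
0.204 toolY,X mm -0.1875 1.3125 (144.0, 144.0) 90.0
```

View pics/c7.png

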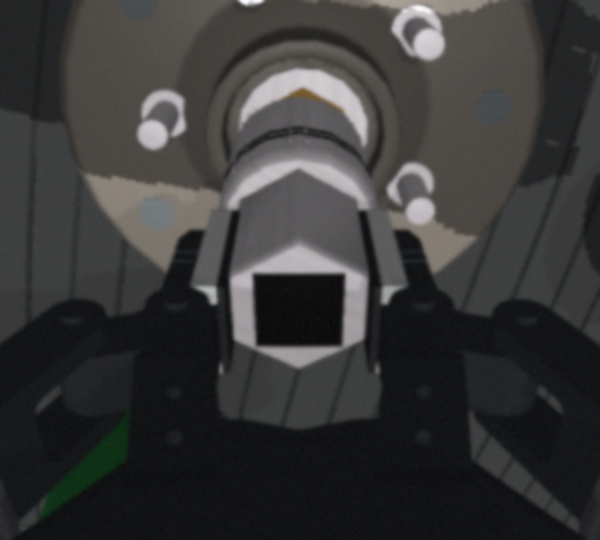

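The socket is held straight, with the nut corner just visible behind it at (305,92). Probe again at the shifted position.

Call:
play_rows:
  targets:
    - [0,0.0008,0.001,0,0,0,0.02]
    - [0,0,0.001,0,0,0,0.02]
    - [0,0,0.001,0,0,0,0.02]
    - [0,0,0.001,0,0,0,0.02]
    - [0,0,0.001,0,0,0,0.02]
    - [0,0,0.001,0,0,0,0.02]
    - [0,0,0,0,0,0,0.02]
    - [0,0,0,0,0,0,0.02]
    - [0,0,0,0,0,0,0.02]
    - [0,0,0,0,0,0,0.02]

```text
time: 29.67
eef_pos: [0.5261, -0.1813, 0.1701]
tool_rot: [0.001, 0.629, 0.777, -0.001]
force: [-8.2, 1.6, 19.0]
grip_width: 0.336
finger_force: 80.5
```

```bash
python3 -c "
from h import *
go((.5267,-.1812,.170),102);s=r.read_state();print(s['force'],s['torque'])"
```

```text
t 29.67 at [ 0.5261 -0.1813  0.1701] yaw 102.02 shift_mm [-0.   0.6  0.1] turn [-0.03  0.13  0.02] shift after turn [-0.   0.6  0.1]
[-8.23370416  1.55023122 19.00250517] [0.28508619 2.08743226 0.01697542]
```

Call:
play_rows:
  targets:
    - [0,0.001,-0.0015,0,0,0,0.02]
    - [0,0.001,0,0,0,0,0.02]
    - [0.001,0,0,0,0,1,0.02]
    - [0,-0.001,0,0,0,1,0.02]
    - [0,-0.001,0,0,0,-1,0.02]
    - [0,-0.001,0,0,0,-1,0.02]
    - [-0.001,0,0,0,0,-1,0.02]
    - [-0.001,0,0,0,0,-1,0.02]
    - [0,0.001,0,0,0,1,0.02]
    - [0,0.001,0,0,0,1,0.02]

```text
time: 30.5
eef_pos: [0.5273, -0.1814, 0.1701]
tool_rot: [0.0, 0.629, 0.778, 0.0]
force: [-5.0, 0.4, 14.5]
grip_width: 0.337
finger_force: 79.7
```

Call:
play_rows:
  targets:
    - [0.001,0,0,0,0,0,0.02]
    - [0,0,0,0,0,0,0.02]
    - [0,0,0.001,0,0,0,0.02]
    - [0,0,0.001,0,0,0,0.02]
    - [0,0,0,0,0,0,0.02]
    - [0,0,0,0,0,0,0.02]
    - [0,0,0,0,0,0,0.02]
    - [0,0,0,0,0,0,0.02]
    - [0,0,0,0,0,0,0.02]
    - [0,0,0,0,0,0,0.02]

```text
time: 31.33
eef_pos: [0.5275, -0.1813, 0.17]
tool_rot: [0.001, 0.629, 0.778, -0.001]
force: [-6.9, 0.8, 26.1]
grip_width: 0.337
finger_force: 81.4
```

```bash
python3 -c "
from h import *
go((.5267,-.1812,.170),102);s=r.read_state();print(s['force'],s['torque'])"
```

```text
t 31.33 at [ 0.5275 -0.1813  0.17  ] yaw 102.09 shift_mm [ 0.3 -0.7 -0. ] turn [0.01 0.17 0.09] shift after turn [ 0.3 -0.7 -0. ]
[-6.88167215  0.81162475 26.0829214 ] [0.09336262 2.00065978 0.0137036 ]
```

z holds at 0.170 at every offset, so it is flat on the nut face. Socket 1 does not fit; return it to pocket 1.

Call:
play_rows:
  targets:
    - [0,0,-0.015,0,0,0,0.02]
    - [0,0,-0.025,0,0,3.9,0.02]
    - [0,0,-0.025,0,0,3.9,0.02]
    - [0.0349,0.0066,0,0,0,0,0.02]
    - [0.0349,0.0066,0,0,0,0,0.02]
    - [0.0349,0.0066,0,0,0,0,0.02]
    - [0.0349,0.0066,0,0,0,0,0.02]
    - [0.0349,0.0066,0,0,0,0,0.02]
    - [0.0349,0.0066,0,0,0,0,0.02]
    - [0.0347,0.0066,0,0,0,0,0.02]

```text
time: 32.17
eef_pos: [0.5536, 0.0672, 0.2305]
tool_rot: [-0.001, 0.68, 0.733, -0.001]
force: [0.6, -0.4, -3.8]
grip_width: 0.336
finger_force: 77.4
```

Call:
play_rows:
  targets:
    - [0,0,0.02,0,0,0,0.02]
    - [0,0,0.03,0,0,0,0.02]
    - [0,0,0.02,0,0,0,0.02]
    - [0,0,0,0,0,0,0.02]
    - [0,0,0,0,0,0,0.02]
    - [0,0,0,0,0,0,0.02]
    - [0,0,0,0,0,0,0.02]
    - [0,0,0,0,0,0,0.02]
    - [0,0,0,0,0,0,0.02]
    - [0,0,0,0,0,0,0.02]

```text
time: 33.0
eef_pos: [0.5554, 0.0657, 0.1626]
tool_rot: [0.001, 0.681, 0.733, 0.0]
force: [-0.6, 0.2, -3.7]
grip_width: 0.334
finger_force: 77.1
```

```bash
python3 -c "
from h import *
go((.5548,.0661,.069),94.25);s=r.read_state();print(s['force'],s['torque'])"
```

```text
t 33.0 at [0.5554 0.0657 0.1626] yaw 94.2 shift_mm [ 0.4 -0.7 93.6] turn [ 0.08  0.02 -0.05] shift after turn [ 0.4 -0.5 93.6]
[-0.6061049   0.20298687 -3.69991868] [-0.0132708   0.02210938  0.00207377]
```

Call:
play_rows:
  targets:
    - [0.0004,-0.0005,0.025,0,0,0,0.02]
    - [0,0,0.025,0,0,0,0.02]
    - [0,0,0.02,0,0,0,0.02]
    - [0,0,0.01,0,0,0,0.02]
    - [0,0,0.005,0,0,0,0.02]
    - [0,0,0.004,0,0,0,0.02]
    - [0,0,0.002,0,0,0,0.02]
    - [0,0,0.002,0,0,0,0.02]
    - [0,0,0.001,0,0,0,0.02]
    - [0,0,0,0,0,0,0.02]

```text
time: 33.83
eef_pos: [0.5548, 0.0662, 0.0683]
tool_rot: [0.0, 0.681, 0.733, 0.0]
force: [-0.1, 0.6, -3.1]
grip_width: 0.335
finger_force: 77.4
```

Call:
play_rows:
  targets:
    - [0,0,0.001,0,0,0,0.02]
    - [0,0,0.001,0,0,0,0.02]
    - [0,0,0,0,0,0,0.02]
    - [0,0,0,0,0,0,0.02]
    - [0,0,0,0,0,0,0.085]
    - [0,0,0,0,0,0,0.085]
    - [0,0,0,0,0,0,0.085]
    - [0,0,0,0,0,0,0.085]
    - [0,0,0,0,0,0,0.085]
    - [0,0,0,0,0,0,0.085]

```text
time: 34.67
eef_pos: [0.5544, 0.0662, 0.0658]
tool_rot: [-0.0, 0.681, 0.733, 0.0]
force: [0.4, 0.6, -0.1]
grip_width: 0.995
finger_force: 0.0
```

Call:
play_rows:
  targets:
    - [0,0,-0.015,0,0,0,0.085]
    - [0,0,-0.02,0,0,0,0.085]
    - [0,0,-0.02,0,0,-2.85,0.085]
    - [0.028,0,0,0,0,0,0.085]
    - [0.028,0,0,0,0,0,0.085]
    - [0.028,0,0,0,0,0,0.085]
    - [0.02,0,0,0,0,0,0.085]
    - [0.008,0,0,0,0,0,0.085]
    - [0,0,0,0,0,0,0.085]
    - [0,0,0,0,0,0,0.085]

```text
time: 35.5
eef_pos: [0.5408, 0.1767, 0.1211]
tool_rot: [0.0, 0.662, 0.749, -0.0]
force: [0.9, -1.2, -0.4]
grip_width: 0.997
finger_force: 0.0
```

Call:
play_rows:
  targets:
    - [0,0,0,0,0,0,0.085]
    - [0,0,0,0,0,0,0.085]
    - [0,0,0,0,0,0,0.085]
    - [0,0,0,0,0,0,0.085]
    - [0,0,0,0,0,0,0.085]
    - [0,0,0,0,0,0,0.085]
    - [0,0,0,0,0,0,0.085]
    - [0,0,0,0,0,0,0.085]
    - [0,0,0,0,0,0,0.085]
    - [0,0,0,0,0,0,0.085]

```text
time: 36.33
eef_pos: [0.5406, 0.1775, 0.1208]
tool_rot: [0.0, 0.662, 0.749, 0.0]
force: [-0.3, -0.1, -0.0]
grip_width: 0.993
finger_force: 0.0
```

```bash
python3 -c "
from h import *
go((.5468,.1774,.069),97.1);s=r.read_state();print(s['force'],s['torque'])"
```

```text
t 36.33 at [0.5406 0.1775 0.1208] yaw 97.08 shift_mm [-0.8  6.2 51.8] turn [ 0.   -0.   -0.02] shift after turn [-0.8  6.2 51.8]
[-0.31912794 -0.11268391 -0.02918274] [0.04954913 0.03872657 0.02934574]
```

Call:
play_rows:
  targets:
    - [-0.0008,0.0062,0.005,0,0,0,0.085]
    - [0,0,0.02,0,0,0,0.085]
    - [0,0,0.015,0,0,0,0.085]
    - [0,0,0.008,0,0,0,0.085]
    - [0,0,0.003,0,0,0,0.085]
    - [0,0,0,0,0,0,0.06]
    - [0,0,0,0,0,0,0.02]
    - [0,0,0,0,0,0,0.02]
    - [0,0,0,0,0,0,0.02]
    - [0,0,0,0,0,0,0.02]
  squeeze: 90

```text
time: 37.17
eef_pos: [0.5473, 0.1777, 0.0709]
tool_rot: [0.0, 0.662, 0.749, 0.0]
force: [-0.5, -0.5, 1.5]
grip_width: 0.329
finger_force: 88.6
```

Call:
play_rows:
  targets:
    - [0,0,0,0,0,0,0.02]
    - [0,0,0,0,0,0,0.02]
    - [0,0,0,0,0,0,0.02]
    - [0,0,0,0,0,0,0.02]
    - [0,0,0,0,0,0,0.02]
    - [0,0,0,0,0,0,0.02]
    - [0,0,0,0,0,0,0.02]
    - [0,0,0,0,0,0,0.02]
    - [0,0,0,0,0,0,0.02]
    - [0,0,0,0,0,0,0.02]

```text
time: 38.0
eef_pos: [0.5473, 0.1776, 0.0708]
tool_rot: [0.0, 0.662, 0.749, 0.001]
force: [-1.7, -0.7, 6.0]
grip_width: 0.332
finger_force: 89.4
```

```bash
python3 -c "
from h import *
go((.5468,.1774,.069),97.1);go((.5267,-.1812,.180),102);s=r.read_state();print(s['force'],s['torque'])"
```

```text
t 38.0 at [0.5473 0.1776 0.0708] yaw 97.07 shift_mm [-0.1 -0.6  1.8] turn [ 0.08  0.   -0.03] shift after turn [-0.1 -0.6  1.8]
t 38.0 at [0.5473 0.1776 0.0708] yaw 97.07 shift_mm [-353.5  -64.5 -109.2] turn [ 0.08  0.01 -4.93] shift after turn [-346.7  -94.8 -109.2]
[-1.67542066 -0.66826089  5.98010602] [-0.15565344  0.28629916 -0.03071437]
```

Call:
play_rows:
  targets:
    - [0,0,-0.01,0,0,0,0.02]
    - [0,0,-0.03,0,0,0,0.02]
    - [0,0,-0.04,0,0,0,0.02]
    - [0,0,-0.04,0,0,0,0.02]
    - [0,0,-0.04,0,0,-4.9,0.02]
    - [-0.0347,-0.0095,0,0,0,0,0.02]
    - [-0.0347,-0.0095,0,0,0,0,0.02]
    - [-0.0347,-0.0095,0,0,0,0,0.02]
    - [-0.0347,-0.0095,0,0,0,0,0.02]
    - [-0.0347,-0.0095,0,0,0,0,0.02]

```text
time: 38.83
eef_pos: [0.535, -0.0041, 0.2297]
tool_rot: [-0.0, 0.629, 0.777, -0.001]
force: [0.1, 0.2, -5.3]
grip_width: 0.33
finger_force: 91.6
```

Call:
play_rows:
  targets:
    - [-0.0347,-0.0095,0,0,0,0,0.02]
    - [-0.0347,-0.0095,0,0,0,0,0.02]
    - [-0.0347,-0.0095,0,0,0,0,0.02]
    - [-0.0347,-0.0095,0,0,0,0,0.02]
    - [-0.0344,-0.0093,0,0,0,0,0.02]
    - [0,0,0.03,0,0,0,0.02]
    - [0,0,0.02,0,0,0,0.02]
    - [0,0,0,0,0,0,0.02]
    - [0,0,0,0,0,0,0.02]
    - [0,0,0,0,0,0,0.02]

```text
time: 39.67
eef_pos: [0.5265, -0.1806, 0.1809]
tool_rot: [0.0, 0.629, 0.777, 0.0]
force: [-0.2, -0.0, -4.4]
grip_width: 0.33
finger_force: 91.5
```

```bash
python3 -c "
from h import *
go((.5267,-.1812,.170),102);s=r.read_state();print(s['force'],s['torque'])"
```

```text
t 39.67 at [ 0.5265 -0.1806  0.1809] yaw 102.05 shift_mm [-0.6  0.  10.9] turn [ 0.05 -0.    0.05] shift after turn [-0.6  0.1 10.9]
[-1.50424107e-01 -1.17271237e-03 -4.42713641e+00] [ 0.04918379 -0.05808726 -0.01146309]
```

Call:
play_rows:
  targets:
    - [-0.0006,0,0.003,0,0,0,0.02]
    - [0,0,0.003,0,0,0,0.02]
    - [0,0,0.002,0,0,0,0.02]
    - [0,0,0.001,0,0,0,0.02]
    - [0,0,0.001,0,0,0,0.02]
    - [0,0,0.001,0,0,0,0.02]
    - [0,0,0.001,0,0,0,0.02]
    - [0,0,0.001,0,0,0,0.02]
    - [0,0,0,0,0,0,0.02]
    - [0,0,0,0,0,0,0.02]

```text
time: 40.5
eef_pos: [0.5263, -0.1818, 0.1668]
tool_rot: [0.0, 0.629, 0.777, 0.0]
force: [1.4, 1.2, -5.8]
grip_width: 0.329
finger_force: 91.4
```

It is going over the nut. Continue down.

Call:
play_rows:
  targets:
    - [0,0,0.002,0,0,0,0.02]
    - [0,0,0.002,0,0,0,0.02]
    - [0,0,0.002,0,0,0,0.02]
    - [0,0,0.002,0,0,0,0.02]
    - [0,0,0.002,0,0,0,0.02]
    - [0,0,0.002,0,0,0,0.02]
    - [0,0,0.002,0,0,0,0.02]
    - [0,0,0,0,0,0,0.02]
    - [0,0,0,0,0,0,0.02]
    - [0,0,0,0,0,0,0.02]

```text
time: 41.33
eef_pos: [0.5262, -0.1818, 0.1527]
tool_rot: [-0.0, 0.629, 0.777, 0.0]
force: [3.0, 2.0, -7.3]
grip_width: 0.33
finger_force: 91.4
```

```bash
python3 -c "
from h import *
go((.5267,-.1812,.148),102);s=r.read_state();print(s['force'],s['torque'])"
```

```text
t 41.33 at [ 0.5262 -0.1818  0.1527] yaw 101.98 shift_mm [0.5 0.6 4.7] turn [ 0.02 -0.02 -0.02] shift after turn [0.5 0.6 4.7]
[ 2.98772693  1.98700468 -7.28153431] [ 0.59983841 -0.61527406 -0.03325095]
```

Call:
play_rows:
  targets:
    - [0.0003,0.0004,0.001,0,0,0,0.02]
    - [0,0,0.001,0,0,0,0.02]
    - [0,0,0.001,0,0,0,0.02]
    - [0,0,0.001,0,0,0,0.02]
    - [0,0,0.001,0,0,0,0.02]
    - [0,0,0,0,0,0,0.02]
    - [0,0,0,0,0,0,0.02]
    - [0,0,0,0,0,0,0.02]
    - [0,0,0,0,0,0,0.02]
    - [0,0,0,0,0,0,0.02]

```text
time: 42.17
eef_pos: [0.5264, -0.1818, 0.1489]
tool_rot: [0.0, 0.63, 0.777, -0.001]
force: [-2.3, 2.1, 6.1]
grip_width: 0.333
finger_force: 92.8
```

```bash
python3 -c "
from h import *
go((.5267,-.1812,.148),102);s=r.read_state();print(s['force'],s['torque'])"
```

```text
t 42.17 at [ 0.5264 -0.1818  0.1489] yaw 101.96 shift_mm [0.5 0.4 0.9] turn [-0.03  0.06 -0.04] shift after turn [0.5 0.4 0.9]
[-2.27339743  2.10013428  6.09597351] [ 0.56953279  0.6326647  -0.04483409]
```

Seated: its bottom is at about 0.090. Press slightly and check the final state with pictures.

Call:
play_rows:
  targets:
    - [0,0,0.0005,0,0,0,0.02]
    - [0,0,0.0005,0,0,0,0.02]
    - [0,0,0,0,0,0,0.02]
    - [0,0,0,0,0,0,0.02]
    - [0,0,0,0,0,0,0.02]
    - [0,0,0,0,0,0,0.02]
    - [0,0,0,0,0,0,0.02]
    - [0,0,0,0,0,0,0.02]
    - [0,0,0,0,0,0,0.02]
    - [0,0,0,0,0,0,0.02]

```text
time: 43.0
eef_pos: [0.5265, -0.1818, 0.1488]
tool_rot: [0.0, 0.63, 0.777, -0.001]
force: [-5.3, 2.9, 13.6]
grip_width: 0.332
finger_force: 93.9
```

```bash
python3 -c "
from h import *
a=camera('top');b=camera('scene');w=camera('wrist')
L=[cv2.resize(a[150:255,85:360],(560,214)),cv2.resize(b[120:330,200:500],(400,280)),cv2.resize(w,(373,280))]
o=np.zeros((500,780,3),np.uint8);o[:214,:560]=L[0];o[220:500,:400]=L[1];o[220:500,405:778]=L[2];cv2.imwrite('pics/c9.png',o)
s=r.read_state();print(s['force'],s['eef_pos'])"
```

```text
[-5.44069122  2.44635554 13.59311802] [ 0.52645266 -0.18177076  0.1487991 ]
```

View pics/c9.png

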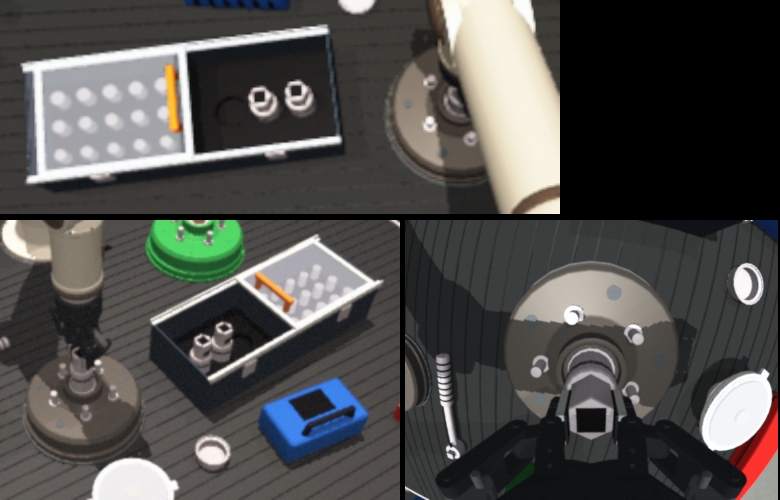

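The cover is open with its handle at (173,98), the two sockets stand upright at (262,100) and (298,97), and socket 3 is held on the nut. Hand it in.

```bash
python3 -c "
from plant import r
print(r.finish_job())"
```

```text
the job is handed in; nothing more can be done
None
```

I handed the job in at 43 s with the cover open to its end stop, socket 3 gripped and fully home on the nut (sockets 1 and 2 did not fit), and both standing back in the case; the judge's result was not shown.

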